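# Find the case with the loose part

## Task

One of the three sealed aluminium cases on the bench has a part that has come loose inside. Pick the cases up one at a time and shake each a little above the bench until you find the one that rattles, putting each silent case back down upright where it stood; then hold the rattling case out, level and still, over the middle of the shallow grey tray, roughly 150 mm above the bench, and finish while still holding it there, not setting it down. Leave the jar, the heatsink and the screwdriver alone.

Things in the scene. Friction and masses are not known exactly. Their poses are not given: they have to be found in the camera images.
- case_a_center (a point): One of three identical sealed aluminium cases: box 88 x 88 mm, 50 mm tall (z), dark seam, black cable stub 10 mm long on its +x side; on the lid a grip rib 14 mm wide (y), 54 mm long (x), 26 mm high. Stands loose, upright; 0.46 to 0.59 kg. Pinch the rib from above across its 14 mm. This point: the box's centre, 25 mm above the underside; the rib spans 25 to 51 mm above it.
- case_b_center (a point): Second of the three identical cases: sizes, axes and point as case_a. Exactly one case, not always the same one, holds a loose round metal part of 240 g that rolls freely about 40 mm in the case's x and y; jerked sideways and stopped, the part knocks back and forth on the walls; tipped, it runs to the low side.
- case_c_center (a point): Third of the three identical cases: sizes, axes and point as case_a. Rocked quickly by 0.1 rad or so, the loose part needs some 0.3 s more to roll across, and the moment at the wrist still shifts by about 0.1 N m meanwhile; a silent case is steady at once. In the two silent cases a part of the same weight is firmly seated, so weighing does not help.
- tray_middle (a point): Middle of the inner floor of the fixed shallow grey plastic tray (130 mm in its x, 190 mm in its y, rim 25 mm above the bench), on the far side of the cases; this point is 4 mm above the bench.
- jar: Bystander: clear jar with a grey cap, 56 mm in diameter, 70 mm tall, loose, to the left; origin at the centre of its underside.
- heatsink: Bystander: finned aluminium heatsink 70 x 60 mm, 30 mm tall, loose, to the right; origin at the centre of its underside.
- screwdriver: Bystander: screwdriver with a grey handle lying on the bench, about 200 mm long along its x axis, to the left and near; origin about mid-length, underneath.
There are look-alikes about, which are no part of the job. There is more than one size of the part that bears tray_middle; the job needs the middle-sized.

How it is judged:
On the way:
1. the case with the loose part is gripped, in the air and shaken so that the part (first in the middle) runs about inside, over 12 mm off the middle and over 80 mm/s (((distance between content_loose and case_a_center below 0.045 m and height (world z) of case_a_center above 0.045 m and contact force between the fingers and case_a above 1 N and horizontal distance between content_loose and case_a_center above 0.012 m and linear speed of content_loose above 0.08 m/s) or (distance between content_loose and case_b_center below 0.045 m and height (world z) of case_b_center above 0.045 m and contact force between the fingers and case_b above 1 N and horizontal distance between content_loose and case_b_center above 0.012 m and linear speed of content_loose above 0.08 m/s) or (distance between content_loose and case_c_center below 0.045 m and height (world z) of case_c_center above 0.045 m and contact force between the fingers and case_c above 1 N and horizontal distance between content_loose and case_c_center above 0.012 m and linear speed of content_loose above 0.08 m/s))).
At the end, for the whole second after the job is handed in: The rattling case is gripped, still (under 50 mm/s), level within 0.3 rad, its centre 110 to 360 mm above the bench and within 60 mm sideways of the tray's middle; the other two stand upright on the bench, let go, within 60 mm of where they started (((distance between content_loose and case_a_center below 0.045 m and horizontal distance between case_a_center and tray_middle below 0.06 m and height (world z) of case_a_center between 0.11 and 0.36 m and angle between case_a_center's own z axis and vertical below 0.3 rad and contact force between the fingers and case_a above 2 N and linear speed of case_a below 0.05 m/s and distance of each of case_b_center, case_c_center from where it was at the start of the episode below 0.06 m and height (world z) of each of case_b_center, case_c_center below 0.035 m and angle between each of case_b_center, case_c_center's own z axis and vertical below 0.1 rad and contact force between the fingers and case_b below 0.1 N and contact force between the fingers and case_c below 0.1 N) or (distance between content_loose and case_b_center below 0.045 m and horizontal distance between case_b_center and tray_middle below 0.06 m and height (world z) of case_b_center between 0.11 and 0.36 m and angle between case_b_center's own z axis and vertical below 0.3 rad and contact force between the fingers and case_b above 2 N and linear speed of case_b below 0.05 m/s and distance of each of case_a_center, case_c_center from where it was at the start of the episode below 0.06 m and height (world z) of each of case_a_center, case_c_center below 0.035 m and angle between each of case_a_center, case_c_center's own z axis and vertical below 0.1 rad and contact force between the fingers and case_a below 0.1 N and contact force between the fingers and case_c below 0.1 N) or (distance between content_loose and case_c_center below 0.045 m and horizontal distance between case_c_center and tray_middle below 0.06 m and height (world z) of case_c_center between 0.11 and 0.36 m and angle between case_c_center's own z axis and vertical below 0.3 rad and contact force between the fingers and case_c above 2 N and linear speed of case_c below 0.05 m/s and distance of each of case_a_center, case_b_center from where it was at the start of the episode below 0.06 m and height (world z) of each of case_a_center, case_b_center below 0.035 m and angle between each of case_a_center, case_b_center's own z axis and vertical below 0.1 rad and contact force between the fingers and case_a below 0.1 N and contact force between the fingers and case_b below 0.1 N))); the arm keeps its last pose, push and grip.
It fails at once if the jar is moved by more than 40 mm (distance of jar from where it was at the start of the episode above 0.04 m).
It fails at once if the heatsink is moved by more than 40 mm (distance of heatsink from where it was at the start of the episode above 0.04 m).
It fails at once if the screwdriver is moved by more than 40 mm (distance of screwdriver from where it was at the start of the episode above 0.04 m).
It also fails if it takes over 72 s, if anything falls off the work surface, if the arm or the gripper's body presses on something with over 40 N, if the wrist force passes 120 N, or if a joint passes its speed limit or range.

## Robot

A 7-joint arm with a two-finger parallel gripper is mounted at the origin on the work surface. World frame = base frame: x ahead of the robot, y to its left, z up, the work surface at z = 0. Lengths are in m, angles in rad, forces in N, time in s.
With the tool pointing down it reaches from about 0.4 to 0.85 m from the base axis. Payload 4.5 kg.
Tool frame: the origin (TCP) lies between the finger pads; the fingertips stand 19 mm ahead of it and the grasp point (between the pads) is the TCP (r.nose_length is the distance from the TCP to the fingertips, in m); z points along the fingers, x is the direction in which the jaws open and shut, and the axes are right-handed (so a half turn about z gives the same grasp; the last joint's range is limited). The gripper opens to 88 mm and grips with 3 to 60 N. Pads are 18 mm wide; open, the fingers measure 123 mm over their backs; the gripper's body (75 mm by 187 mm) begins 45 mm behind the grasp point.
Start: joints at [1.184, 0.689, -0.195, 1.565, 0.157, 0.902, -0.215], TCP at [0.255, -0.57, 0.258] pointing down, gripper open.
Joint ranges: [-3.01, 3.01], [-0.46, 2.08], [-1.47, 1.51], [0.13, 2.56], [-1, 4.14], [0.04, 2.09], [-2.66, 2.66]. Speed limits (rad/s): [2.57, 2.57, 3.14, 3.14, 3.14, 3.14, 3.14].

## Interface

Orientations are given as a unit quaternion [x, y, z, w].
In Python, from plant import get_state, vision, r gives the robot as it stands.
- The arm moves only by the tool play_rows, never from a script. Its argument "deltas" is a list that holds one entry, the list of rows, each a list of 7 numbers: the gripper command: -1 is fully open, 1 is shut, values between are in proportion, then the shift along the tool's x, y, z normalised to -1 to 1, where 1 is 300 mm, then the turn, a rotation vector about the tool's x, y, z normalised to -1 to 1, where 1 is pi rad. A call has 1 to 5 rows; each row is the pose to reach, as a shift and turn from the pose measured when the call began, along the tool's axes at that moment, turning the shorter way round; what a row does not reach only later rows make up. A row lasts 1/8 s, in which the tool goes at most 62.5 mm and 10.7 degrees, less where a joint would pass 70% of its speed; a pose out of reach is approached as far as the arm can. A call with a number of a shift or a turn outside -1 to 1 is refused whole. A call with a gripper value outside its range is refused whole. The fingers move at their own pace and stop on an object; "force" is the grip in N (left out, the last holds). Time passes only in rows, so rows that repeat a pose let the fingers close. It gives the time, the measured TCP pose, the force and the opening at its end, in the units of the state.
- get_state(): the state, without advancing time (a new reading comes with each control period).
- vision.snapshot(name): name is "scene" or "top" or "wrist"; returns the picture (480x640x3 uint8, red, green, blue); there is no depth.
- vision.camera_model(name): a dict with "vfov" (degrees; the focal length in pixels is half the picture's height over the tangent of half this angle, whatever the lens; pixels are square), "cx", "cy" (the principal point, pixels), "world_to_cam" (4x4, takes a point from world to camera coordinates). Camera axes: x right, y up, looking along -z (the intrinsics and any distortion apply to the point x, -y, -z); pixel columns grow to the right and rows downward; lengths in m; the calibration is good to about 2 mm. A picture is of the moment at which its call begins: read the wrist's pose just before it. camera_model takes no time and is no camera call; for the wrist camera it gives the pose at the moment of the call.
- r.finish_job(): hands the job in, once; it reports no verdict.
The state is a dict: "clock": time; "q": joint angles; "qd": joint speeds; "joint_torque": joint torques, N m; "tool_pos": TCP position; "eef_rot": TCP orientation; "contact_force": force on the tool from outside, world axes, zero at the start; "moment": the same for the moment, N m; "opening": opening from 0.0 (shut) to 1.0 (fully open).
Only numpy, scipy, OpenCV 4.12 (cv2) and the standard library are available. Lean on these libraries where they do the work, as an engineer would, in place of code of your own. Each camera call takes 0.05 s, during which the arm holds its last target.

## Working session

There is one attempt and no reset: what is moved stays moved. The work goes in short steps, Python scripts to look and compute and a tool call to move; the robot and the scene stay as the last step left them, time stands still between calls to the robot, and variables do not carry over. Pictures are saved under pics/ and viewed, and the job is handed in when it is done.

Besides the shell and the picture viewer there is one more tool, called as name(argument=value, ...) on one line, values as JSON. play_rows: Moves the arm, as the interface text tells. Scaled input: -1 to 1 covers 300 mm each way for a shift and pi rad each way for a turn. Its arguments: {"type":"object","properties":{"deltas":{"type":"array"},"force":{"type":"number"}},"required":["deltas"]}

```bash
ls; mkdir -p pics; python3 - <<'E'
from plant import get_state, vision, r
import cv2
s=get_state();print(s)
for n in("scene","top"):
    cv2.imwrite(f"pics/{n}0.png",vision.snapshot(n)[:,:,::-1]);print(n,vision.camera_model(n))
E
```

```text
pics
{'clock': 0.0, 'q': array([ 1.18379262,  0.68997813, -0.19450623,  1.56637048,  0.15728408,
        0.90248665, -0.21510874]), 'qd': array([-0.00029117,  0.00188391, -0.0010522 ,  0.00084837, -0.0010877 ,
        0.00032488, -0.00061973]), 'joint_torque': array([ 1.29777263e-04, -5.27570021e+01, -1.26688968e+00, -1.53429365e+01,
       -5.26287651e-02,  6.61982936e-03,  1.88273493e-04]), 'tool_pos': array([ 0.25501594, -0.56993825,  0.2569064 ]), 'eef_rot': array([ 8.39211092e-01, -5.43805007e-01, -8.10352341e-04, -4.49248735e-04]), 'contact_force': array([ 0.80620019,  0.12128311, -0.39281725]), 'moment': array([-0.0194278 , -0.00520506,  0.02790322]), 'opening': 0.9977419258467827}
scene {'vfov': 55.79393234118017, 'cx': 328.91241771738686, 'cy': 238.53186162260815, 'world_to_cam': array([[-0.90591868,  0.42323749,  0.01346709,  0.52279985],
       [-0.34557218, -0.75731191,  0.55412863,  0.18139031],
       [ 0.2447268 ,  0.49734162,  0.83232211, -1.20065028],
       [ 0.        ,  0.        ,  0.        ,  1.        ]])}
top {'vfov': 57.11497002499505, 'cx': 316.3660599087155, 'cy': 236.92421608050736, 'world_to_cam': array([[ 0.08056384, -0.99674483,  0.00303339, -0.0360505 ],
       [ 0.97421347,  0.07938545,  0.21120148, -0.56971715],
       [-0.21075479, -0.01406004,  0.97743784, -1.16945997],
       [ 0.        ,  0.        ,  0.        ,  1.        ]])}
```

View pics/scene0.png

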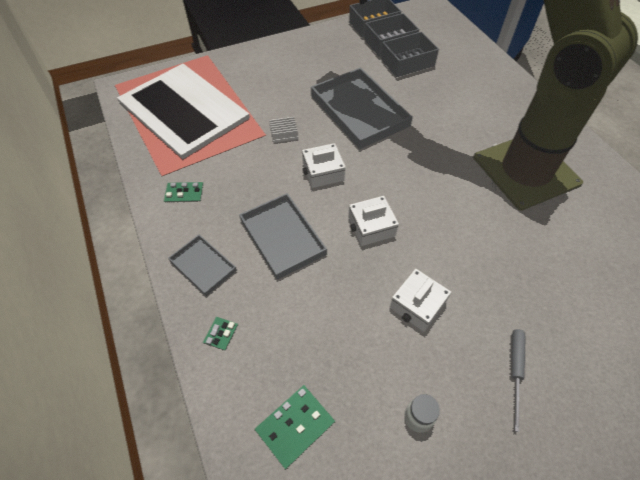

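View pics/top0.png

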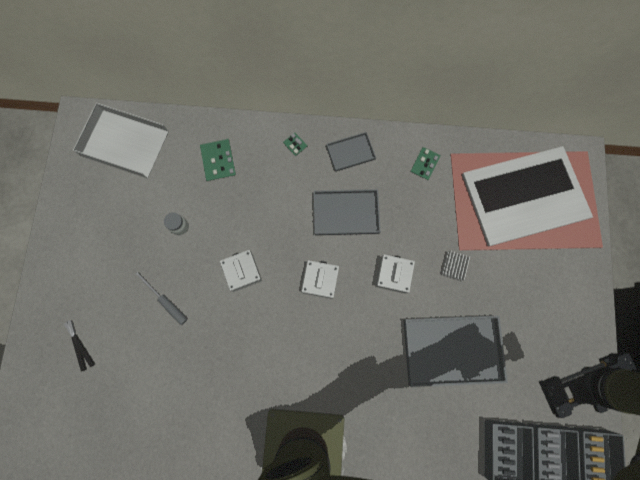

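The pictures show three grey trays in top view: small (350,151), medium (346,213) and large (453,350). The cases are at (240,270), (320,279) and (396,273). The jar is at (176,223), the heatsink at (455,264) and the screwdriver at (162,298).

```bash
cat > h.py <<'E'
import numpy as np, cv2
from plant import get_state, vision, r
def ray(cm,u,v):
    f=240/np.tan(np.radians(cm['vfov']/2)); W=cm['world_to_cam']; R=W[:3,:3]; t=W[:3,3]
    d=R.T@np.array([(u-cm['cx'])/f,-(v-cm['cy'])/f,-1]); return -R.T@t,d
def onz(cm,u,v,z):
    o,d=ray(cm,u,v); return (o+d*(z-o[2])/d[2])[:2]
def proj(cm,p):
    f=240/np.tan(np.radians(cm['vfov']/2)); c=(cm['world_to_cam']@np.r_[p,1])[:3]
    return cm['cx']+f*c[0]/-c[2], cm['cy']-f*c[1]/-c[2]
E
python3 - <<'E'
from h import *
im=cv2.imread('pics/top0.png');cm=vision.camera_model('top');g=cv2.cvtColor(im,cv2.COLOR_BGR2GRAY)
for c in[(240,270),(320,279),(396,273)]:
    m=np.zeros_like(g);x,y=c;m[y-32:y+32,x-32:x+32]=(g[y-32:y+32,x-32:x+32]>165)*255
    m=cv2.morphologyEx(m,cv2.MORPH_CLOSE,np.ones((5,5)))
    k=max(cv2.findContours(m,0,2)[0],key=cv2.contourArea)
    w=np.array([onz(cm,*p,0.05) for p in k[:,0]]);b=cv2.minAreaRect((w*1000).astype(np.float32));print(c,b)
for c in[(350,151),(346,213),(453,350)]:
    pass
for nm,pts in {'small':[(326,147),(367,133),(375,159),(334,170)],'mid':[(312,191),(378,190),(379,234),(313,235)],'large':[(402,317),(498,315),(504,380),(407,385)]}.items():
    w=np.array([onz(cm,*p,0.025) for p in pts]);print(nm,w.mean(0),np.linalg.norm(w-np.roll(w,-1,0),axis=1))
for nm,p in dict(jar=(175,222),hs=(455,264),sd=(175,312)).items(): print(nm,onz(cm,*p,.03))
big=cv2.resize(im[180:310,140:480],None,fx=2.35,fy=2.35,interpolation=2);cv2.imwrite('pics/crop1.png',big)
big=cv2.resize(im[240:310,210:430],None,fx=3.6,fy=3.6,interpolation=2);cv2.imwrite('pics/crop2.png',big)
s=cv2.imread('pics/scene0.png');cv2.imwrite('pics/crop3.png',cv2.resize(s[130:340,240:460],None,fx=2.8,fy=2.8,interpolation=2))
E
```

```text
(240, 270) ((463.8609619140625, 215.20652770996094), (84.70606994628906, 85.35052490234375), 25.922950744628906)
(320, 279) ((457.0785827636719, -9.460403442382812), (86.49269104003906, 85.21073150634766), 84.25665283203125)
(396, 273) ((490.0686950683594, -217.66036987304688), (86.30207824707031, 85.73527526855469), 82.03726196289062)
small [ 0.84606042 -0.07053171] [0.13247347 0.08654928 0.12771638 0.07677122]
mid [ 0.65856523 -0.06792599] [0.19421211 0.13264674 0.19001929 0.13248289]
large [ 0.29782215 -0.38514068] [0.26644883 0.17220148 0.26180785 0.17955073]
jar [0.58819421 0.41993341]
hs [ 0.53120412 -0.38635142]
sd [0.33464631 0.38208213]
```

View pics/crop2.png

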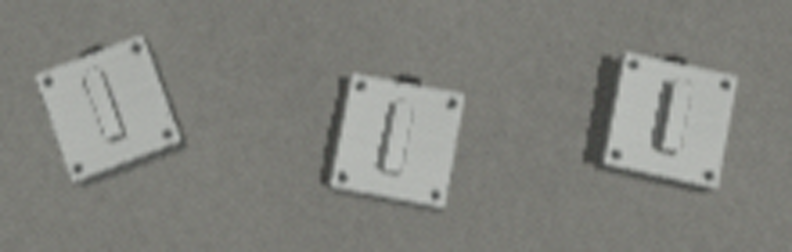

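View pics/crop3.png

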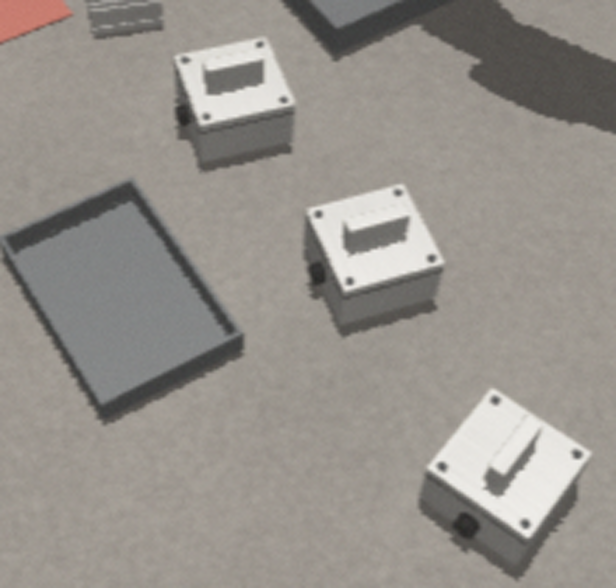

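Measured sizes confirm the middle tray: (346,213) is 132 x 192 mm, against about 130 x 82 mm for the small one and about 264 x 176 mm for the large one. Cable stubs mark each case's +x, so the yaws are about +26°, -6° and -8°. I'll start with the right-hand case.

```bash
cat >> h.py <<'E'
from scipy.spatial.transform import Rotation as Ro
def go(x,y,z,yawdeg,tilt=None):
    s=get_state(); R0=Ro.from_quat(s['eef_rot']); p=s['tool_pos']
    t=np.radians(yawdeg); X=np.array([np.cos(t),np.sin(t),0]);Z=np.array([0,0,-1.]);T=Ro.from_matrix(np.c_[X,np.cross(Z,X),Z])
    if tilt is not None: T=T*Ro.from_rotvec(tilt)
    d=R0.inv().apply(np.array([x,y,z])-p)/.3; rv=(R0.inv()*T).as_rotvec()/np.pi
    print('shift',d.round(3),'turn',rv.round(4),'|',p.round(4),'yaw',np.degrees(np.arctan2(*R0.as_matrix()[1::-1,0])).round(1),'op',round(s['opening'],3),'t',s['clock'],'F',s['contact_force'].round(2),'M',s['moment'].round(3))
E
python3 -c "
from h import *
go(.49,-.2177,.17,-98)"
```

```text
shift [-0.751 -1.195  0.291] turn [0.0002 0.0005 0.1784] | [ 0.255 -0.57   0.257] yaw -65.9 op 1.001 t 0.1 F [-0.42  0.44  0.36] M [-0.02   0.001  0.012]
```

play_rows(deltas=[[[-1,-0.1,-0.17,0,0,0,0.04],[-1,-0.2,-0.34,0,0,0,0.08],[-1,-0.3,-0.5,0.05,0,0,0.12],[-1,-0.4,-0.66,0.1,0,0,0.16],[-1,-0.5,-0.8,0.15,0,0,0.178]]])

```text
clock: 0.72
tool_pos: [0.414, -0.333, 0.2117]
eef_rot: [-0.656, 0.755, 0.001, 0.0]
contact_force: [-0.9, -0.4, 0.3]
opening: 1.0
```

```bash
python3 -c "
from h import *
go(.49,-.2177,.14,-98)"
```

```text
shift [-0.416 -0.198  0.239] turn [ 0.0002  0.0005 -0.0001] | [ 0.414  -0.333   0.2117] yaw -98.0 op 1.0 t 0.725 F [-0.88 -0.4   0.31] M [ 0.081 -0.087 -0.048]
```

play_rows(deltas=[[[-1,-0.16,-0.08,0.08,0,0,0],[-1,-0.32,-0.16,0.16,0,0,0],[-1,-0.416,-0.198,0.239,0,0,0],[-1,-0.416,-0.198,0.239,0,0,0],[-1,-0.416,-0.198,0.239,0,0,0]]])

```text
clock: 1.35
tool_pos: [0.4895, -0.219, 0.1404]
eef_rot: [-0.655, 0.755, 0.001, -0.0]
contact_force: [0.2, -0.2, -0.3]
opening: 0.999
```

```bash
python3 -c "
from h import *
go(.49,-.2177,.0725,-98)
cv2.imwrite('pics/w1.png',vision.snapshot('wrist')[:,:,::-1])"
```

```text
shift [-0.005 -0.001  0.226] turn [ 0.0004  0.0001 -0.0006] | [ 0.4895 -0.219   0.1404] yaw -98.1 op 0.999 t 1.35 F [ 0.18 -0.22 -0.32] M [ 0.03  -0.008  0.004]
```

View pics/w1.png

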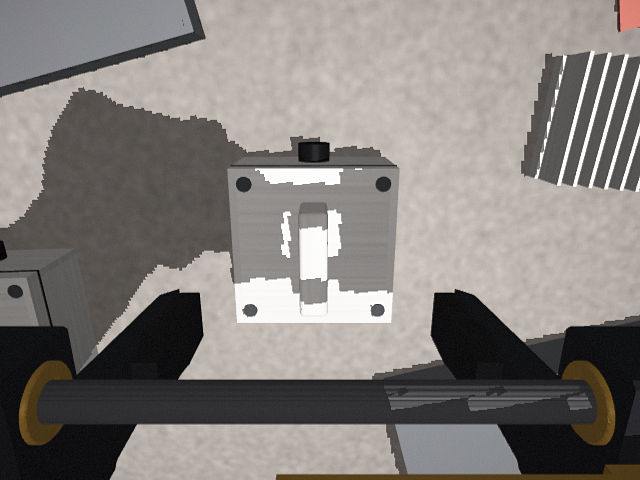

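The rib, at (313,260), is square to the fingers and centred between them. Next: descend and grip.

play_rows(deltas=[[[-1,-0.005,-0.001,0.12,0,0,0],[-1,-0.005,-0.001,0.2,0,0,0],[-1,-0.005,-0.001,0.226,0,0,0],[1,-0.005,-0.001,0.226,0,0,0],[1,-0.005,-0.001,0.226,0,0,0]]], force=40)

```text
clock: 2.02
tool_pos: [0.4904, -0.2189, 0.074]
eef_rot: [-0.655, 0.756, -0.001, 0.0]
contact_force: [-0.2, -0.1, 0.4]
opening: 0.799
```

play_rows(deltas=[[[1,0,0,0,0,0,0],[1,0,0,0,0,0,0],[1,0,0,0,0,0,0],[1,0,0,0,0,0,0],[1,0,0,0,0,0,0]]])

```text
clock: 2.65
tool_pos: [0.4904, -0.2189, 0.0739]
eef_rot: [-0.655, 0.756, -0.001, 0.0]
contact_force: [-0.3, 0.9, 0.7]
opening: 0.226
```

```bash
python3 -c "
from h import *
go(.49,-.2177,.15,-98)"
```

```text
shift [-0.004  0.002 -0.254] turn [-0.0004 -0.0002 -0.0012] | [ 0.4904 -0.2189  0.0739] yaw -98.2 op 0.226 t 2.65 F [-0.27  0.94  0.74] M [0.009 0.025 0.007]
```

play_rows(deltas=[[[1,0,0,0,0,0,0],[1,0,0,0,0,0,0],[1,0,0,0,0,0,0]]])

```text
clock: 3.02
tool_pos: [0.4905, -0.2184, 0.0739]
eef_rot: [-0.655, 0.756, -0.0, 0.0]
contact_force: [0.1, 2.2, -0.4]
opening: 0.157
```

play_rows(deltas=[[[1,0,0,-0.06,0,0,0],[1,0,0,-0.15,0,0,0],[1,0,0,-0.25,0,0,0],[1,0,0,-0.25,0,0,0],[1,0,0,-0.25,0,0,0]]])

```text
clock: 3.65
tool_pos: [0.4896, -0.2183, 0.1483]
eef_rot: [-0.655, 0.756, 0.0, -0.0]
contact_force: [-1.0, 0.6, -6.2]
opening: 0.151
```

```bash
python3 -c "
from h import *
go(.49,-.2177,.15,-98)"
```

```text
shift [-0.002 -0.001 -0.006] turn [ 0.0001  0.     -0.0011] | [ 0.4896 -0.2183  0.1483] yaw -98.2 op 0.151 t 3.65 F [-0.98  0.59 -6.22] M [0.042 0.11  0.002]
```

play_rows(deltas=[[[1,0,0,0,0,0.05,0],[1,0,0,0,0,0.05,0],[1,0,0,0,0,0.05,0],[1,0,0,0,0,0.05,0],[1,0,0,0,0,0.05,0]]])

```text
clock: 4.28
tool_pos: [0.4889, -0.2197, 0.1483]
eef_rot: [-0.652, 0.754, -0.051, -0.059]
contact_force: [0.8, -0.2, -5.6]
opening: 0.158
```

```bash
cat > m.py <<'E'
from h import *
s=get_state();R0=Ro.from_quat(s['eef_rot']);print('t',round(s['clock'],3),'M',s['moment'].round(3),'Mtool',R0.inv().apply(s['moment']).round(3),'F',s['contact_force'].round(2),'z',R0.as_matrix()[:,2].round(3),'op',round(s['opening'],3), s['tool_pos'].round(3))
E
python3 m.py
```

```text
t 4.275 M [ 0.3   -0.043 -0.007] Mtool [-0.002 -0.303  0.007] F [ 0.78 -0.24 -5.6 ] z [-0.023 -0.154 -0.988] op 0.158 [ 0.489 -0.22   0.148]
```

play_rows(deltas=[[[1,0,0,0,0,-0.05,0],[1,0,0,0,0,-0.1,0]]])

```text
clock: 4.53
tool_pos: [0.4893, -0.2197, 0.1489]
eef_rot: [-0.652, 0.754, 0.052, 0.061]
contact_force: [-0.0, -0.2, -8.0]
opening: 0.154
```

```bash
python3 m.py
```

```text
t 4.525 M [-0.347  0.186  0.057] Mtool [-0.142  0.37  -0.035] F [-0.01 -0.18 -7.96] z [ 0.024  0.159 -0.987] op 0.154 [ 0.489 -0.22   0.149]
```

play_rows(deltas=[[[1,0,0,0,0,0,0]]])

```text
clock: 4.65
tool_pos: [0.4869, -0.2273, 0.1486]
eef_rot: [-0.647, 0.758, 0.051, 0.061]
contact_force: [-0.4, -0.5, -5.8]
opening: 0.159
```

```bash
python3 m.py
```

```text
t 4.65 M [-0.332  0.032  0.014] Mtool [ 0.018  0.333 -0.018] F [-0.41 -0.54 -5.77] z [ 0.027  0.156 -0.987] op 0.159 [ 0.487 -0.227  0.149]
```

play_rows(deltas=[[[1,0,0,0,0,0,0]]])

```text
clock: 4.78
tool_pos: [0.4866, -0.2276, 0.1486]
eef_rot: [-0.647, 0.758, 0.051, 0.061]
contact_force: [0.4, 0.5, -6.3]
opening: 0.158
```

```bash
python3 m.py
```

```text
t 4.775 M [-0.238  0.032 -0.055] Mtool [0.015 0.24  0.053] F [ 0.43  0.46 -6.31] z [ 0.027  0.156 -0.987] op 0.158 [ 0.487 -0.228  0.149]
```

play_rows(deltas=[[[1,0,0,0,0,0,0]]])

```text
clock: 4.9
tool_pos: [0.4865, -0.2272, 0.1485]
eef_rot: [-0.647, 0.758, 0.05, 0.06]
contact_force: [-0.0, 0.8, -5.7]
opening: 0.157
```

```bash
python3 m.py
```

```text
t 4.9 M [-0.216  0.047  0.032] Mtool [-0.017  0.22  -0.03 ] F [-0.01  0.75 -5.75] z [ 0.026  0.154 -0.988] op 0.157 [ 0.486 -0.227  0.149]
```

play_rows(deltas=[[[1,0,0,0,0,0,0],[1,0,0,0,0,0,0]]])

```text
clock: 5.15
tool_pos: [0.4869, -0.2257, 0.1486]
eef_rot: [-0.648, 0.757, 0.051, 0.06]
contact_force: [-0.3, 0.0, -5.4]
opening: 0.155
```

```bash
python3 m.py
```

```text
t 5.15 M [-0.287  0.017  0.013] Mtool [ 0.025  0.286 -0.018] F [-0.25  0.02 -5.44] z [ 0.025  0.154 -0.988] op 0.155 [ 0.487 -0.226  0.149]
```

The moment readings are noisy, so I'll sample quickly through camera ticks after each fast rock.

```bash
cat > samp.py <<'E'
from h import *
import sys
n=int(sys.argv[1]) if len(sys.argv)>1 else 16
o=[]
for i in range(n):
    s=get_state();R0=Ro.from_quat(s['eef_rot']);m=R0.inv().apply(s['moment']);o.append(m);
    if i<n-1: vision.snapshot('wrist')
o=np.array(o);print('t',s['clock'],'Mx',o[:,0].round(2),'\nMy',o[:,1].round(2),'\nmean last half',o[n//2:].mean(0).round(3),'sd',o[n//2:].std(0).round(3),'z',R0.as_matrix()[:,2].round(3), s['tool_pos'].round(4))
E
python3 samp.py 12
```

```text
t 5.7 Mx [ 0.02  0.   -0.03 -0.05 -0.05  0.02  0.02 -0.   -0.01 -0.02 -0.   -0.02] 
My [0.29 0.26 0.29 0.23 0.28 0.33 0.25 0.21 0.29 0.28 0.25 0.24] 
mean last half [-0.006  0.255  0.016] sd [0.014 0.027 0.041] z [ 0.026  0.154 -0.988] [ 0.4864 -0.2273  0.1485]
```

play_rows(deltas=[[[1,0,0,0,0,0.05,0],[1,0,0,0,0,0.1,0]]])

```text
clock: 5.95
tool_pos: [0.4863, -0.2285, 0.1489]
eef_rot: [-0.646, 0.759, -0.053, -0.06]
contact_force: [0.6, -0.9, -8.4]
opening: 0.157
```

```bash
python3 samp.py 16
```

```text
t 6.7 Mx [-0.18  0.33 -0.01 -0.01 -0.04  0.01 -0.05 -0.04 -0.02  0.01 -0.06  0.03
 -0.02 -0.06  0.   -0.07] 
My [-0.46 -1.6  -0.55 -0.38 -0.41 -0.33 -0.31 -0.26 -0.31 -0.38 -0.35 -0.35
 -0.28 -0.4  -0.34 -0.37] 
mean last half [-0.025 -0.348  0.014] sd [0.033 0.035 0.028] z [-0.024 -0.155 -0.988] [ 0.4862 -0.2277  0.1485]
```

play_rows(deltas=[[[1,0,0,0,0,-0.05,0],[1,0,0,0,0,-0.1,0]]])

```text
clock: 6.95
tool_pos: [0.487, -0.2267, 0.149]
eef_rot: [-0.648, 0.757, 0.051, 0.062]
contact_force: [-0.5, -0.4, -8.0]
opening: 0.158
```

```bash
python3 samp.py 16
```

```text
t 7.7 Mx [-0.14 -0.12 -0.11 -0.02 -0.09 -0.06  0.04  0.01 -0.1  -0.08  0.   -0.02
  0.02  0.01 -0.02 -0.03] 
My [0.43 1.29 0.51 0.28 1.7  0.19 0.25 0.22 0.25 0.27 0.28 0.31 0.21 0.32
 0.26 0.3 ] 
mean last half [-0.028  0.274 -0.003] sd [0.041 0.035 0.021] z [ 0.026  0.154 -0.988] [ 0.4864 -0.2273  0.1486]
```

play_rows(deltas=[[[1,0,0,0,0,0.059,0]]])

```text
clock: 7.82
tool_pos: [0.4831, -0.2354, 0.148]
eef_rot: [-0.643, 0.766, -0.011, -0.013]
contact_force: [-0.8, 0.1, -8.2]
opening: 0.154
```

```bash
python3 samp.py 24
```

```text
t 8.975 Mx [-0.16  0.47  0.02 -0.03 -0.09 -0.06  0.01 -0.03 -0.07 -0.08 -0.06 -0.08
 -0.05 -0.06 -0.04 -0.01  0.02 -0.02 -0.03 -0.11 -0.03 -0.08 -0.06  0.  ] 
My [-0.1  -2.4  -0.43 -0.19 -1.1   0.03 -0.01 -0.03  0.03 -0.02 -0.1  -0.02
 -0.1  -0.1  -0.06 -0.09 -0.08 -0.06 -0.06 -0.02 -0.06 -0.11 -0.06 -0.11] 
mean last half [-0.039 -0.074 -0.004] sd [0.035 0.025 0.024] z [-0.003 -0.028 -1.   ] [ 0.4864 -0.2272  0.1485]
```

play_rows(deltas=[[[1,0,0,0,0,0.03,0],[1,0,0,0,0,0.03,0],[1,0,0,0,0,0.03,0],[1,0,0,0,0,0.03,0]]])

```text
clock: 9.48
tool_pos: [0.4861, -0.2281, 0.1486]
eef_rot: [-0.647, 0.76, -0.04, -0.046]
contact_force: [-0.0, -0.1, -4.7]
opening: 0.151
```

play_rows(deltas=[[[1,0,0,0,0,-0.058,0]]])

```text
clock: 9.6
tool_pos: [0.4886, -0.2204, 0.1476]
eef_rot: [-0.654, 0.756, 0.019, 0.021]
contact_force: [0.5, -0.9, -8.5]
opening: 0.156
```

```bash
python3 samp.py 24
```

```text
t 10.75 Mx [-0.15 -0.31 -0.07 -0.05 -0.03  0.02 -0.08 -0.06 -0.01 -0.06 -0.03 -0.05
 -0.01 -0.07 -0.08 -0.01 -0.01 -0.04  0.01 -0.05 -0.07 -0.05 -0.04 -0.08] 
My [ 0.11  2.66  0.39  0.11  0.    0.02 -0.04 -0.03 -0.03  0.06  0.01  0.08
  0.   -0.03  0.02 -0.01  0.03  0.03  0.01 -0.01  0.03 -0.    0.03  0.06] 
mean last half [-0.042  0.014  0.   ] sd [0.03  0.023 0.029] z [ 0.008  0.05  -0.999] [ 0.4859 -0.2281  0.1481]
```

```bash
sed -i 's/^o=\[\]/o=[];f=[]/; s/o.append(m);/o.append(m);f.append(R0.inv().apply(s["contact_force"]))/' samp.py; sed -i '$a f=np.array(f);print("Fx",f[:,0].round(1),"\\nFy",f[:,1].round(1),"F mean",f[n//2:].mean(0).round(2));go(*map(float,sys.argv[2:6])) if len(sys.argv)>5 else 0' samp.py; python3 -c "
from h import *
go(.49,-.2177,.15,-98)"
```

```text
shift [-0.037 -0.008 -0.004] turn [-0.0002  0.0162 -0.0063] | [ 0.4859 -0.2281  0.1481] yaw -99.1 op 0.157 t 10.75 F [-0.16 -0.55 -6.17] M [-0.042  0.089 -0.037]
```

play_rows(deltas=[[[1,-0.037,-0.008,-0.004,0,0.0162,-0.0063],[1,-0.037,-0.008,-0.004,0,0.0162,-0.0063],[1,-0.037,-0.008,-0.004,0,0.0162,-0.0063],[1,0.12,-0.008,-0.004,0,0.0162,-0.0063]]])

```text
clock: 11.25
tool_pos: [0.4842, -0.2602, 0.1474]
eef_rot: [-0.659, 0.752, 0.001, 0.002]
contact_force: [0.8, 0.4, -5.5]
opening: 0.154
```

```bash
python3 samp.py 22 .49 -.2177 .15 -98
```

```text
t 12.3 Mx [ 0.02  0.05 -0.16 -0.11 -0.09 -0.03 -0.08 -0.1   0.   -0.08 -0.01 -0.05
 -0.05 -0.06 -0.07 -0.08 -0.06 -0.06 -0.02 -0.1  -0.07 -0.05] 
My [ 0.    0.92  0.1  -0.05 -0.03 -0.17 -0.17 -0.14 -0.08 -0.14 -0.11 -0.06
 -0.04 -0.06  0.   -0.05 -0.08 -0.09 -0.06 -0.11 -0.07 -0.1 ] 
mean last half [-0.062 -0.065 -0.008] sd [0.019 0.029 0.023] z [ 0. -0. -1.] [ 0.4826 -0.264   0.1475]
Fx [-0.5  9.1  1.2 -0.4 -0.2 -1.  -0.6 -0.1  0.   0.   0.4 -0.5 -0.7 -0.4
  0.   0.4  0.  -0.1  0.6  0.3 -0.1 -0. ] 
Fy [-0.8  0.8 -0.7 -1.   0.3 -0.2 -0.3 -0.4 -0.2 -0.9 -0.6  0.2  0.   0.3
  0.7 -0.  -0.3  0.2  0.9 -0.4 -0.6  0. ] F mean [-0.05  0.11  5.61]
shift [-0.156 -0.003 -0.008] turn [-0.0001 -0.0001 -0.    ] | [ 0.4826 -0.264   0.1475] yaw -98.0 op 0.157 t 12.3 F [-0.04  0.02 -4.9 ] M [0.106 0.037 0.051]
```

```bash
sed -i 's/^o=\[\];/o=[];zs=[];/; s/o.append(m);/o.append(m);zs.append(R0.as_matrix()[:2,2]@R0.as_matrix()[:2,0]);/' samp.py; sed -i '$a print("tilt mrad",(np.array(zs)*1000).round(0))' samp.py; cat samp.py
```

```text
from h import *
import sys
n=int(sys.argv[1]) if len(sys.argv)>1 else 16
o=[];zs=[];f=[]
for i in range(n):
    s=get_state();R0=Ro.from_quat(s['eef_rot']);m=R0.inv().apply(s['moment']);o.append(m);zs.append(R0.as_matrix()[:2,2]@R0.as_matrix()[:2,0]);f.append(R0.inv().apply(s["contact_force"]))
    if i<n-1: vision.snapshot('wrist')
o=np.array(o);print('t',s['clock'],'Mx',o[:,0].round(2),'\nMy',o[:,1].round(2),'\nmean last half',o[n//2:].mean(0).round(3),'sd',o[n//2:].std(0).round(3),'z',R0.as_matrix()[:,2].round(3), s['tool_pos'].round(4))
f=np.array(f);print("Fx",f[:,0].round(1),"\nFy",f[:,1].round(1),"F mean",f[n//2:].mean(0).round(2));go(*map(float,sys.argv[2:6])) if len(sys.argv)>5 else 0
print("tilt mrad",(np.array(zs)*1000).round(0))
```

play_rows(deltas=[[[1,-0.15,0,0,0,-0.02,0],[1,-0.15,0,0,0,-0.05,0],[1,-0.15,0,0,0,-0.05,0],[1,-0.15,0,0,0,-0.05,0],[1,-0.15,0,0,0,-0.05,0]]])

```text
clock: 12.92
tool_pos: [0.4889, -0.219, 0.1475]
eef_rot: [-0.654, 0.752, 0.051, 0.059]
contact_force: [0.3, 0.0, -5.4]
opening: 0.154
```

play_rows(deltas=[[[1,0,0,0,0,0.03,0],[1,0,0,0,0,0.06,0]]])

```text
clock: 13.18
tool_pos: [0.4891, -0.2189, 0.1478]
eef_rot: [-0.656, 0.754, -0.012, -0.013]
contact_force: [0.3, 0.7, -5.6]
opening: 0.155
```

```bash
python3 samp.py 26 .49 -.2177 .15 -98
```

```text
t 14.425 Mx [-0.07 -0.16 -0.1  -0.12 -0.07 -0.06 -0.14 -0.11 -0.03 -0.07 -0.04 -0.1
 -0.06 -0.07 -0.08 -0.13 -0.08 -0.04 -0.05 -0.08 -0.06 -0.06 -0.09 -0.09
 -0.07 -0.1 ] 
My [-0.22 -0.09 -0.32 -0.13 -0.08 -0.1  -0.02 -0.07 -0.36 -0.12 -0.09 -0.05
 -0.06 -0.02 -0.08 -0.03 -0.07 -0.05 -0.09 -0.11 -0.09 -0.11 -0.06 -0.09
  0.01 -0.07] 
mean last half [-0.077 -0.065 -0.009] sd [0.023 0.034 0.027] z [-0.004 -0.032 -0.999] [ 0.4889 -0.219   0.1475]
Fx [-1.  -2.6 -0.6 -0.3  0.1 -0.1 -0.1  0.2 -1.2  0.5 -0.  -0.3  0.2  0.6
  0.1  0.9 -0.2  0.2 -0.8 -0.2  0.3 -0.1  0.1  0.7  0.4 -0.1] 
Fy [-0.2  1.  -0.6  0.5 -0.6 -0.  -0.5 -0.7  0.3  0.2 -0.5  0.3  0.   0.6
 -0.6 -0.1 -0.7  0.5  0.1  0.2 -0.   0.6 -0.1 -0.3  0.1  0.4] F mean [0.14 0.05 5.66]
shift [-0.005 -0.003 -0.008] turn [-0.0001 -0.0103  0.0003] | [ 0.4889 -0.219   0.1475] yaw -98.0 op 0.155 t 14.425 F [-0.44 -0.02 -6.45] M [ 0.086  0.084 -0.021]
tilt mrad [35. 35. 32. 31. 31. 32. 32. 32. 32. 32. 32. 32. 32. 32. 32. 32. 32. 32.
 32. 32. 32. 32. 32. 32. 32. 32.]
```

Case 3 shows knocks with the arm perfectly still (My -0.32 at 0.1 s and -0.36 at 0.4 s). I'll confirm with a mirrored flick.

play_rows(deltas=[[[1,-0.005,-0.003,-0.008,0,0.02,0],[1,-0.005,-0.003,-0.008,0,0.04,0],[1,-0.005,-0.003,-0.008,0,0.04,0],[1,-0.005,-0.003,-0.008,0,0.04,0],[1,-0.005,-0.003,-0.008,0,0.04,0]]])

```text
clock: 15.05
tool_pos: [0.4898, -0.2184, 0.15]
eef_rot: [-0.654, 0.753, -0.052, -0.059]
contact_force: [-0.2, -0.5, -6.2]
opening: 0.15
```

play_rows(deltas=[[[1,0,0,0,0,-0.03,0],[1,0,0,0,0,-0.06,0]]])

```text
clock: 15.3
tool_pos: [0.4897, -0.2189, 0.1503]
eef_rot: [-0.656, 0.755, 0.011, 0.013]
contact_force: [-1.2, -0.2, -5.9]
opening: 0.154
```

```bash
python3 samp.py 24 .49 -.2177 .15 -98
```

```text
t 16.45 Mx [-0.13 -0.08 -0.08 -0.11 -0.12 -0.07 -0.08 -0.09 -0.05 -0.05 -0.04 -0.07
 -0.07 -0.08 -0.01 -0.08 -0.07 -0.07 -0.08 -0.04 -0.05 -0.05 -0.06 -0.06] 
My [ 0.19  0.1   0.23  0.06 -0.   -0.04 -0.   -0.06  0.   -0.04 -0.02  0.02
  0.04 -0.04  0.    0.03  0.   -0.06 -0.05 -0.07 -0.07 -0.03 -0.02  0.04] 
mean last half [-0.06  -0.019  0.004] sd [0.021 0.039 0.022] z [ 0.005  0.03  -1.   ] [ 0.4898 -0.2185  0.15  ]
Fx [ 0.6  3.1  0.8 -0.2  0.   0.3 -0.4 -0.  -0.7 -0.  -0.  -0.7  1.  -0.1
  0.3  1.  -0.5 -0.5  0.2  1.4  0.1 -0.  -0.  -0.3] 
Fy [ 1.1  0.8 -0.4 -0.1 -0.4 -0.3 -0.3 -0.5  1.3  0.2 -0.7 -0.2 -0.7 -0.3
 -0.3 -0.2 -0.2 -0.3  0.4 -0.5  0.1  0.2  0.6  0.3] F mean [ 0.22 -0.06  5.63]
shift [-0.003 -0.     0.   ] turn [-0.0002  0.0098 -0.0003] | [ 0.4898 -0.2185  0.15  ] yaw -98.0 op 0.151 t 16.45 F [-0.27  0.52 -5.4 ] M [-0.028  0.061 -0.009]
tilt mrad [-33. -33. -30. -29. -30. -30. -30. -30. -30. -30. -30. -30. -30. -30.
 -31. -31. -31. -31. -31. -31. -31. -31. -31. -31.]
```

play_rows(deltas=[[[1,0,0,0,0,-0.02,0],[1,0,0,0,0,-0.04,0],[1,0,0,0,0,-0.04,0],[1,0,0,0,0,-0.04,0],[1,0,0,0,0,-0.04,0]]])

```text
clock: 17.08
tool_pos: [0.4899, -0.2176, 0.1501]
eef_rot: [-0.654, 0.752, 0.051, 0.059]
contact_force: [1.1, 0.1, -6.0]
opening: 0.156
```

play_rows(deltas=[[[1,0,0,0,0,0.012,0],[1,0,0,0,0,0.024,0],[1,0,0,0,0,0.036,0],[1,0,0,0,0,0.05,0],[1,0,0,0,0,0.05,0]]])

```text
clock: 17.7
tool_pos: [0.4906, -0.2155, 0.1502]
eef_rot: [-0.658, 0.753, -0.0, 0.0]
contact_force: [0.2, -0.1, -6.3]
opening: 0.155
```

```bash
python3 samp.py 16 .49 -.2177 .15 -98
```

```text
t 18.45 Mx [-0.07 -0.09 -0.1  -0.06 -0.09 -0.07 -0.05 -0.08 -0.06 -0.1  -0.04 -0.07
 -0.1  -0.08 -0.07 -0.06] 
My [-0.11 -0.11 -0.1  -0.02 -0.07 -0.08 -0.09 -0.06 -0.11 -0.04 -0.01 -0.07
 -0.07 -0.05 -0.06 -0.07] 
mean last half [-0.072 -0.059 -0.023] sd [0.02  0.026 0.029] z [ 0.    -0.001 -1.   ] [ 0.49   -0.2177  0.1501]
Fx [ 0.1  0.2  0.4  0.7 -0.2  0.9 -0.6  0.3 -0.6  0.1  1.2 -0.3 -0.1  1.
  0.6 -0.7] 
Fy [-0.2  0.2  0.6 -0.   0.3 -0.5  0.3  0.5  0.1  0.2  0.   0.  -0.6 -0.5
  0.2 -0.1] F mean [ 0.14 -0.08  5.51]
shift [ 0. -0.  0.] turn [-0.0002 -0.0003  0.0002] | [ 0.49   -0.2177  0.1501] yaw -98.0 op 0.16 t 18.45 F [ 0.18  0.7  -5.44] M [0.081 0.046 0.039]
tilt mrad [0. 0. 0. 1. 1. 1. 1. 1. 1. 1. 1. 1. 1. 1. 1. 1.]
```

play_rows(deltas=[[[1,0,0,0,0,0.03,0],[1,0,0,0,0,0.05,0],[1,0,0,0,0,0.05,0],[1,0,0,0,0,0.05,0],[1,0,0,0,0,0.05,0]]])

```text
clock: 19.08
tool_pos: [0.4897, -0.2186, 0.1502]
eef_rot: [-0.654, 0.753, -0.052, -0.059]
contact_force: [0.3, -0.2, -5.6]
opening: 0.157
```

play_rows(deltas=[[[1,0,0,0,0,-0.012,0],[1,0,0,0,0,-0.024,0],[1,0,0,0,0,-0.036,0],[1,0,0,0,0,-0.05,0],[1,0,0,0,0,-0.05,0]]])

```text
clock: 19.7
tool_pos: [0.489, -0.2209, 0.1504]
eef_rot: [-0.654, 0.756, -0.001, -0.0]
contact_force: [0.2, 0.2, -5.2]
opening: 0.16
```

```bash
python3 samp.py 16 .49 -.2177 .15 -98
```

```text
t 20.45 Mx [-0.06 -0.   -0.07 -0.06 -0.09 -0.09 -0.07 -0.07 -0.05 -0.08 -0.11 -0.1
 -0.07 -0.05 -0.06 -0.09] 
My [-0.   -0.04  0.   -0.02 -0.03 -0.01  0.01 -0.07 -0.02  0.    0.04 -0.
 -0.06  0.   -0.   -0.04] 
mean last half [-0.076 -0.009 -0.014] sd [0.021 0.028 0.029] z [ 0.001 -0.001 -1.   ] [ 0.4897 -0.2186  0.1502]
Fx [-0.2  0.5 -0.7  0.3 -0.3  0.5  0.2 -1.2 -0.1  0.2 -0.6 -0.2  0.8  0.3
  0.7 -0. ] 
Fy [-0.2 -0.1  0.4 -0.6  0.5 -0.4 -0.1 -0.1  0.4  0.2 -0.5 -0.3  0.1 -1.2
 -0.5 -0.3] F mean [ 0.12 -0.25  5.63]
shift [-0.003 -0.     0.001] turn [-0.0003 -0.0002 -0.0003] | [ 0.4897 -0.2186  0.1502] yaw -98.1 op 0.157 t 20.45 F [ 0.29 -0.03 -5.52] M [0.049 0.085 0.035]
tilt mrad [1. 1. 1. 1. 1. 1. 1. 1. 1. 1. 1. 1. 1. 1. 1. 1.]
```

The evidence is mixed: some knocks and a history effect, but not clear-cut. I'll put this case back and compare with the middle one.

play_rows(deltas=[[[1,-0.003,0,0.12,0,0,0],[1,-0.003,0,0.2,0,0,0],[1,-0.003,0,0.245,0,0,0],[1,-0.003,0,0.254,0,0,0],[1,-0.003,0,0.254,0,0,0]]])

```text
clock: 21.08
tool_pos: [0.4905, -0.218, 0.0746]
eef_rot: [-0.656, 0.755, -0.001, 0.0]
contact_force: [0.7, -0.5, -5.9]
opening: 0.158
```

```bash
python3 -c "
from h import *
go(.457,-.0095,.15,-95.7)"
```

```text
shift [-0.672  0.207 -0.252] turn [-0.0008 -0.0003 -0.0131] | [ 0.4905 -0.218   0.0746] yaw -98.1 op 0.158 t 21.075 F [ 0.66 -0.54 -5.9 ] M [0.046 0.058 0.073]
```

play_rows(deltas=[[[1,0,0,0.004,0,0,0],[0,0,0,0.004,0,0,0],[-1,0,0,0.004,0,0,0],[-1,0,0,0,0,0,0],[-1,0,0,-0.1,0,0,0]]])

```text
clock: 21.7
tool_pos: [0.4894, -0.2175, 0.1038]
eef_rot: [-0.656, 0.755, 0.0, -0.0]
contact_force: [-0.1, 0.1, 0.5]
opening: 0.584
```

play_rows(deltas=[[[-1,0,0,-0.1,0,0,0],[-1,-0.1,0.05,-0.2,0,0,0],[-1,-0.3,0.1,-0.2,0,0,0],[-1,-0.5,0.15,-0.2,0,0,0],[-1,-0.672,0.207,-0.2,0,0,0.0131]]])

```text
clock: 22.32
tool_pos: [0.4564, -0.0068, 0.1642]
eef_rot: [-0.64, 0.768, 0.0, 0.001]
contact_force: [0.1, -0.2, 0.6]
opening: 1.003
```

```bash
python3 -c "
from h import *
go(.457,-.0095,.0735,-95.7)"
```

```text
shift [ 0.009 -0.003  0.302] turn [-0.0002  0.0003 -0.0262] | [ 0.4564 -0.0068  0.1642] yaw -100.4 op 1.003 t 22.325 F [ 0.11 -0.18  0.6 ] M [ 0.068 -0.004  0.026]
```

play_rows(deltas=[[[-0.2,0.009,-0.003,0.1,0,0,-0.0262],[-0.2,0.009,-0.003,0.2,0,0,-0.0262],[-0.2,0.009,-0.003,0.28,0,0,-0.0262],[-0.2,0.009,-0.003,0.302,0,0,-0.0262],[1,0.009,-0.003,0.302,0,0,-0.0262]]])

```text
clock: 22.95
tool_pos: [0.457, -0.0096, 0.0738]
eef_rot: [-0.671, 0.741, 0.0, 0.0]
contact_force: [-1.2, 0.4, -0.4]
opening: 0.512
```

play_rows(deltas=[[[1,0,0,0,0,0,0],[1,0,0,0,0,0,0],[1,0,0,0,0,0,0],[1,0,0,0,0,0,0],[1,0,0,0,0,0,0]]])

```text
clock: 23.58
tool_pos: [0.4573, -0.0095, 0.0742]
eef_rot: [-0.671, 0.741, -0.0, 0.001]
contact_force: [-0.6, 1.4, 6.5]
opening: 0.154
```

```bash
python3 -c "
from h import *
go(.457,-.0095,.149,-95.7)"
```

```text
shift [-0.     0.001 -0.249] turn [-0.0005  0.0003  0.    ] | [ 0.4573 -0.0095  0.0742] yaw -95.7 op 0.154 t 23.575 F [-0.64  1.36  6.48] M [0.111 0.039 0.062]
```

Now I'll run the same tests on the middle case: lift with tilt, then the fast flick.

play_rows(deltas=[[[1,0,0,-0.1,0,0,0],[1,0,0,-0.25,0,0,0],[1,0,0,-0.25,0,-0.05,0],[1,0,0,-0.25,0,-0.05,0],[1,0,0,-0.25,0,-0.05,0]]])

```text
clock: 24.2
tool_pos: [0.4564, -0.01, 0.1486]
eef_rot: [-0.669, 0.739, 0.053, 0.058]
contact_force: [-0.9, 0.0, -4.7]
opening: 0.155
```

```bash
python3 samp.py 12 .457 -.0095 .149 -95.7
```

```text
t 24.75 Mx [-0.   -0.01  0.01  0.03 -0.05 -0.03 -0.09 -0.02 -0.03 -0.02 -0.04 -0.05] 
My [0.28 0.23 0.34 0.24 0.27 0.34 0.31 0.3  0.25 0.31 0.28 0.28] 
mean last half [-0.042  0.288  0.011] sd [0.024 0.021 0.015] z [ 0.017  0.156 -0.988] [ 0.4571 -0.0094  0.1492]
Fx [ 0.8 -0.1 -0.3  1.1 -0.2  0.9  0.6  0.6  0.7  0.5  1.1 -0.3] 
Fy [ 0.9 -0.9 -1.1  0.  -0.3  0.1 -0.6  0.2  0.5 -0.4  0.2  0. ] F mean [ 0.54 -0.01  4.62]
shift [0.001 0.    0.001] turn [-0.0004  0.0503  0.0002] | [ 0.4571 -0.0094  0.1492] yaw -95.7 op 0.154 t 24.75 F [ 0.09  1.   -4.3 ] M [-0.275  0.079 -0.032]
tilt mrad [-155. -155. -155. -155. -155. -155. -155. -155. -155. -155. -155. -155.]
```

play_rows(deltas=[[[1,0,0,0,0,0.05,0],[1,0,0,0,0,0.1,0]]])

```text
clock: 25.0
tool_pos: [0.4569, -0.011, 0.1484]
eef_rot: [-0.668, 0.741, -0.046, -0.051]
contact_force: [-0.4, 0.4, -6.1]
opening: 0.157
```

```bash
python3 samp.py 16 .457 -.0095 .149 -95.7
```

```text
t 25.75 Mx [-0.13 -0.06  0.07 -0.02  0.02 -0.08 -0.03 -0.01  0.01 -0.04 -0.01 -0.01
  0.    0.03 -0.01 -0.07] 
My [-0.35 -1.87 -0.43 -0.23 -0.26 -0.27 -0.27 -0.32 -0.28 -0.29 -0.32 -0.28
 -0.28 -0.33 -0.31 -0.32] 
mean last half [-0.012 -0.301  0.006] sd [0.027 0.02  0.041] z [-0.015 -0.133 -0.991] [ 0.4566 -0.01    0.148 ]
Fx [ -1.2 -13.7  -1.2  -0.7  -0.3   0.4   0.9   0.1  -0.9  -0.6  -1.3   0.3
  -0.6   0.9  -0.4  -1.7] 
Fy [ 0.4  0.5 -0.1 -0.7 -0.3 -0.3  0.2 -0.2  0.3  0.   0.1  0.5  0.3  0.1
  0.4  0.5] F mean [-0.56  0.28  4.63]
shift [-0.001 -0.001 -0.004] turn [ 0.0007 -0.0426 -0.0002] | [ 0.4566 -0.01    0.148 ] yaw -95.7 op 0.153 t 25.75 F [-0.34  1.17 -4.39] M [ 0.326  0.027 -0.046]
tilt mrad [136. 140. 133. 132. 132. 132. 132. 132. 132. 132. 132. 132. 132. 132.
 132. 132.]
```

play_rows(deltas=[[[1,0,0,0,0,-0.03,0],[1,0,0,0,0,-0.06,0]]])

```text
clock: 26.0
tool_pos: [0.4566, -0.0096, 0.1481]
eef_rot: [-0.671, 0.741, 0.02, 0.02]
contact_force: [-0.1, -0.4, -6.0]
opening: 0.156
```

```bash
python3 samp.py 16 .457 -.0095 .149 -95.7
```

```text
t 26.75 Mx [-0.11 -0.06 -0.06 -0.05 -0.03 -0.   -0.02 -0.02  0.02 -0.02 -0.01 -0.01
 -0.08  0.02  0.01 -0.06] 
My [ 0.15 -0.08  0.2   0.11  0.02  0.07  0.07  0.1   0.02  0.04  0.01  0.15
  0.08  0.07  0.07  0.09] 
mean last half [-0.015  0.068 -0.001] sd [0.035 0.042 0.02 ] z [ 0.003  0.054 -0.999] [ 0.4566 -0.0097  0.148 ]
Fx [ 0.7  1.2  1.4  0.1 -0.4 -0.8 -0.3 -0.3  0.1  1.8  0.6  0.7  0.8  0.3
 -0.1  0.4] 
Fy [ 0.   0.1  0.2  0.2 -0.4  0.3  0.5  0.2 -0.4  1.  -0.1 -0.1 -0.6  0.8
  0.6 -0.3] F mean [0.59 0.11 4.7 ]
shift [-0.001 -0.001 -0.003] turn [ 0.0007  0.0173 -0.0001] | [ 0.4566 -0.0097  0.148 ] yaw -95.7 op 0.153 t 26.75 F [ 0.28 -0.2  -4.47] M [-0.086  0.063  0.013]
tilt mrad [-57. -58. -54. -54. -54. -54. -54. -54. -54. -54. -54. -54. -54. -54.
 -54. -54.]
```

play_rows(deltas=[[[1,0,0,0,0,0.027,0],[1,0,0,0,0,0.027,0],[1,0,0,0,0,0.027,0],[1,0,0,0,0,0.027,0],[1,0,0,0,0,0.027,0]]])

```text
clock: 27.38
tool_pos: [0.4565, -0.0104, 0.148]
eef_rot: [-0.67, 0.742, -0.009, -0.012]
contact_force: [0.2, -0.0, -4.4]
opening: 0.154
```

```bash
python3 samp.py 20 .457 -.0095 .149 -95.7
```

```text
t 28.325 Mx [-0.02 -0.03 -0.04 -0.05 -0.   -0.01 -0.02 -0.06 -0.04 -0.01  0.    0.05
  0.01 -0.02 -0.04  0.01  0.07  0.02 -0.04 -0.03] 
My [-0.09 -0.13 -0.08 -0.14 -0.1  -0.12 -0.07 -0.07 -0.09 -0.16 -0.11 -0.12
 -0.16 -0.14 -0.17 -0.11 -0.12 -0.04 -0.12 -0.07] 
mean last half [ 0.003 -0.117  0.007] sd [0.033 0.037 0.02 ] z [-0.005 -0.03  -1.   ] [ 0.4566 -0.0097  0.148 ]
Fx [-0.1 -0.3  0.6 -0.3 -0.9 -0.4  0.7  0.1 -0.3 -0.2 -0.1 -0.   0.1 -0.6
  0.1 -0.8 -0.  -0.3 -0.3 -0.8] 
Fy [-0.3  0.7 -0.3  0.5  0.7  0.  -0.4 -0.6  0.3 -0.4  0.5  0.1  0.6  0.8
 -0.1  1.   0.1 -0.3 -0.3 -0.3] F mean [-0.27  0.2   4.94]
shift [-0.001 -0.001 -0.003] turn [ 0.0007 -0.0096 -0.    ] | [ 0.4566 -0.0097  0.148 ] yaw -95.7 op 0.155 t 28.325 F [ 0.33  0.58 -5.68] M [0.07  0.019 0.003]
tilt mrad [30. 30. 30. 30. 30. 30. 30. 30. 30. 30. 30. 30. 30. 30. 30. 30. 30. 30.
 30. 30.]
```

play_rows(deltas=[[[1,0,0,0,0,-0.02,0],[1,0,0,0,0,-0.02,0],[1,0,0,0,0,-0.02,0],[1,0,0,0,0,-0.02,0],[1,0,0,0,0,-0.02,0]]])

```text
clock: 28.95
tool_pos: [0.4566, -0.0092, 0.148]
eef_rot: [-0.671, 0.741, 0.012, 0.011]
contact_force: [0.7, -0.3, -4.0]
opening: 0.151
```

```bash
python3 samp.py 20 .457 -.0095 .149 -95.7
```

```text
t 29.9 Mx [-0.05 -0.08 -0.04 -0.03 -0.02  0.02 -0.07 -0.06 -0.03 -0.06  0.03 -0.01
 -0.03 -0.05 -0.04 -0.02 -0.   -0.04 -0.08 -0.03] 
My [ 0.06  0.03  0.02  0.08 -0.01  0.03  0.07  0.09  0.02  0.05  0.02  0.1
  0.02  0.02  0.04  0.03  0.06  0.04  0.04  0.07] 
mean last half [-0.027  0.044 -0.003] sd [0.028 0.026 0.04 ] z [ 0.001  0.033 -0.999] [ 0.4566 -0.0097  0.148 ]
Fx [ 0.3 -0.1 -0.4  0.2 -0.6  0.5  0.6 -0.8 -0.8  0.2  0.4  0.8  0.3 -0.6
  0.6  0.4 -0.2  0.1 -0.  -0.4] 
Fy [-0.8  0.   0.8 -0.2 -0.   0.3  0.5 -0.4  0.8 -0.3 -0.7 -1.2  0.4  0.4
 -0.5 -0.8 -0.9  0.4 -0.7 -0.6] F mean [ 0.13 -0.42  4.9 ]
shift [-0.001 -0.001 -0.003] turn [ 0.0007  0.0103 -0.0001] | [ 0.4566 -0.0097  0.148 ] yaw -95.7 op 0.157 t 29.9 F [ 0.69  0.51 -4.77] M [-0.068  0.033  0.073]
tilt mrad [-32. -32. -32. -32. -32. -32. -32. -32. -32. -32. -32. -32. -33. -32.
 -32. -32. -33. -33. -32. -32.]
```

The middle case is silent: it is steady at once and linear (0.16 N m over ±0.03 rad). The right case gave only 0.05 N m for the same change, because its part rolls to the low side against the swing. It also showed knocks and a history effect. Putting the middle case back.

play_rows(deltas=[[[1,-0.001,-0.001,0.1,0,0.0103,0],[1,-0.001,-0.001,0.2,0,0.0103,0],[1,-0.001,-0.001,0.23,0,0.0103,0],[1,-0.001,-0.001,0.244,0,0.0103,0],[1,-0.001,-0.001,0.249,0,0.0103,0]]])

```text
clock: 30.52
tool_pos: [0.457, -0.0072, 0.0742]
eef_rot: [-0.671, 0.742, 0.001, -0.0]
contact_force: [-2.2, 0.8, 13.2]
opening: 0.156
```

play_rows(deltas=[[[1,0,0,0.002,0,0,0],[0,0,0,0.002,0,0,0],[-1,0,0,0.002,0,0,0],[-1,0,0,0,0,0,0],[-1,0,0,-0.1,0,0,0]]])

```text
clock: 31.15
tool_pos: [0.4562, -0.0072, 0.1034]
eef_rot: [-0.671, 0.742, 0.002, -0.002]
contact_force: [0.3, -0.5, 0.2]
opening: 0.585
```

play_rows(deltas=[[[-1,0,0,-0.12,0,0,0],[-1,0,0,-0.2,0,0,0],[-1,0,0,-0.2,0,0,0]]])

```text
clock: 31.52
tool_pos: [0.4575, -0.0072, 0.1648]
eef_rot: [-0.671, 0.742, 0.001, -0.0]
contact_force: [1.0, -0.4, 0.2]
opening: 0.928
```

```bash
python3 -c "
from h import *
go(.4905,-.218,.15,-98)
for n in('top','scene'): cv2.imwrite(f'pics/{n}2.png',vision.snapshot(n)[:,:,::-1])"
```

```text
shift [ 0.688 -0.18   0.049] turn [0.0004 0.0001 0.0126] | [ 0.4575 -0.0072  0.1648] yaw -95.7 op 0.928 t 31.525 F [ 0.98 -0.41  0.16] M [ 0.123  0.03  -0.06 ]
```

View pics/scene2.png

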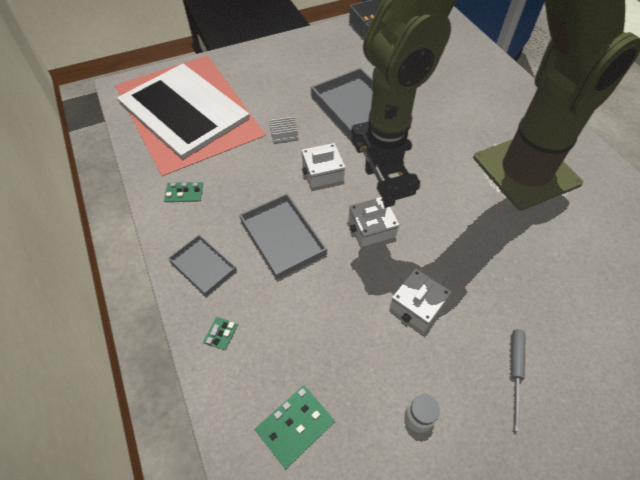

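The picture shows the middle case (373,220) and the right case (323,165) upright where they stood. Going back to the right case.

play_rows(deltas=[[[-1,0.18,-0.05,0,0,0,0],[-1,0.36,-0.1,0,0,0,0],[-1,0.54,-0.15,0,0,0,0.0126],[-1,0.688,-0.18,0.05,0,0,0.0126],[-0.2,0.688,-0.18,0.05,0,0,0.0126]]])

```text
clock: 32.25
tool_pos: [0.4876, -0.2223, 0.1457]
eef_rot: [-0.653, 0.757, 0.002, -0.003]
contact_force: [0.3, 0.7, -0.8]
opening: 0.907
```

```bash
python3 -c "
from h import *
go(.4905,-.218,.0735,-98)"
```

```text
shift [-0.016 -0.009  0.241] turn [ 0.0026 -0.0007 -0.0023] | [ 0.4876 -0.2223  0.1457] yaw -98.4 op 0.907 t 32.25 F [ 0.26  0.73 -0.78] M [ 0.049 -0.057  0.007]
```

play_rows(deltas=[[[-0.2,-0.016,-0.009,0.1,0.0026,-0.0007,-0.0023],[-0.2,-0.016,-0.009,0.2,0.0026,-0.0007,-0.0023],[-0.2,-0.016,-0.009,0.241,0.0026,-0.0007,-0.0023],[1,-0.016,-0.009,0.241,0.0026,-0.0007,-0.0023],[1,-0.016,-0.009,0.241,0.0026,-0.0007,-0.0023]]], force=45)

```text
clock: 32.88
tool_pos: [0.4909, -0.2179, 0.0741]
eef_rot: [-0.656, 0.755, -0.0, 0.0]
contact_force: [-0.1, -0.1, 0.3]
opening: 0.396
```

play_rows(deltas=[[[1,0,0,0,0,0,0],[1,0,0,0,0,0,0],[1,0,0,0,0,0,0],[1,0,0,0,0,0,0],[1,0,0,0,0,0,0]]])

```text
clock: 33.5
tool_pos: [0.4913, -0.2182, 0.0747]
eef_rot: [-0.656, 0.755, -0.001, 0.001]
contact_force: [0.0, -1.0, 5.0]
opening: 0.153
```

play_rows(deltas=[[[1,0,0,-0.1,0,0,0],[1,0,0,-0.25,0,0,0],[1,0,0,-0.25,0,-0.05,0],[1,0,0,-0.25,0,-0.05,0],[1,0,0,-0.25,0,-0.05,0]]])

```text
clock: 34.12
tool_pos: [0.4899, -0.2179, 0.1487]
eef_rot: [-0.654, 0.753, 0.051, 0.059]
contact_force: [0.3, 0.5, -5.8]
opening: 0.155
```

play_rows(deltas=[[[1,0,0,0,0,0.06,0],[1,0,0,0,0,0.06,0],[1,0,0,0,0,0.06,0],[1,0,0,0,0,0.06,0],[1,0,0,0,0,0.06,0]]])

```text
clock: 34.75
tool_pos: [0.4893, -0.2192, 0.1486]
eef_rot: [-0.655, 0.756, -0.01, -0.013]
contact_force: [-0.1, 0.7, -6.2]
opening: 0.157
```

```bash
python3 samp.py 16 .49 -.2177 .2 -98
```

```text
t 35.5 Mx [-0.13 -0.07 -0.1  -0.08 -0.05 -0.03 -0.1  -0.1  -0.05 -0.05 -0.07 -0.03
 -0.07 -0.1  -0.03 -0.06] 
My [-0.1  -0.05 -0.01 -0.06 -0.06 -0.04 -0.08 -0.03 -0.   -0.11 -0.09 -0.05
 -0.11 -0.07 -0.07 -0.04] 
mean last half [-0.058 -0.067 -0.021] sd [0.021 0.034 0.019] z [-0.005 -0.032 -0.999] [ 0.4899 -0.2179  0.1487]
Fx [-0.8 -1.   0.4 -0.1 -0.6  0.8 -0.3 -0.5 -0.1 -0.3  0.2 -0.5  0.2  0.1
 -0.1  1. ] 
Fy [ 0.2  0.1  0.2  0.2  0.7 -0.8 -0.   0.5 -0.1  0.4  0.2 -0.1 -0.2  0.1
  0.4  0.7] F mean [0.06 0.19 6.05]
shift [ 0.005 -0.    -0.171] turn [ 0.0001 -0.0104 -0.0001] | [ 0.4899 -0.2179  0.1487] yaw -98.0 op 0.151 t 35.5 F [-0.84 -1.05 -6.2 ] M [ 0.047  0.054 -0.01 ]
tilt mrad [33. 32. 32. 32. 32. 32. 32. 32. 32. 32. 32. 32. 32. 32. 33. 33.]
```

play_rows(deltas=[[[1,0,0,0,0,-0.02,0],[1,0,0,0,0,-0.02,0],[1,0,0,0,0,-0.02,0],[1,0,0,0,0,-0.02,0],[1,0,0,0,0,-0.02,0]]])

```text
clock: 36.12
tool_pos: [0.4901, -0.2174, 0.1487]
eef_rot: [-0.656, 0.754, 0.01, 0.011]
contact_force: [0.3, 0.1, -5.9]
opening: 0.156
```

```bash
python3 samp.py 16 .49 -.2177 .2 -98
```

```text
t 36.875 Mx [-0.09 -0.1  -0.08 -0.07 -0.1  -0.06 -0.1  -0.06 -0.07 -0.06 -0.09 -0.09
 -0.06 -0.03 -0.03 -0.1 ] 
My [ 0.06  0.03 -0.01  0.01  0.09  0.04 -0.03  0.04  0.04  0.04 -0.01 -0.02
  0.01 -0.02 -0.   -0.04] 
mean last half [-0.066 -0.002  0.009] sd [0.023 0.027 0.027] z [ 0.004  0.03  -1.   ] [ 0.4899 -0.2179  0.1487]
Fx [ 0.   0.2  1.6 -0.4  0.4 -0.5  0.4  0.1  0.2  0.2  0.3 -0.5  0.3 -0.
  0.7 -0.3] 
Fy [-0.3 -0.3 -0.2 -0.7 -0.5  0.1 -0.5 -0.4  0.3  0.4  0.2  0.9  0.5 -0.2
 -0.2 -0.8] F mean [0.09 0.14 5.63]
shift [-0.006 -0.    -0.171] turn [ 0.0001  0.0097 -0.0001] | [ 0.4899 -0.2179  0.1487] yaw -98.0 op 0.159 t 36.875 F [ 0.89  0.35 -5.57] M [0.057 0.088 0.005]
tilt mrad [-30. -30. -30. -30. -30. -30. -30. -30. -30. -30. -30. -30. -30. -30.
 -30. -30.]
```

It repeats: 0.065 N m, against 0.16 for the silent case. So the right case is the one. Carrying it over the middle tray.

```bash
python3 -c "
from h import *
go(.6586,-.068,.21,-95)"
```

```text
shift [-0.579 -0.487 -0.187] turn [-0.0001  0.0097 -0.0168] | [ 0.4899 -0.2179  0.1487] yaw -98.0 op 0.159 t 36.875 F [ 0.89  0.35 -5.57] M [0.057 0.088 0.005]
```

play_rows(deltas=[[[1,0,0,-0.07,0,0.0097,0],[1,-0.05,-0.04,-0.15,0,0.0097,0],[1,-0.13,-0.11,-0.187,0,0.0097,-0.01],[1,-0.22,-0.19,-0.187,0,0.0097,-0.0168],[1,-0.31,-0.26,-0.187,0,0.0097,-0.0168]]])

```text
clock: 37.5
tool_pos: [0.5812, -0.1372, 0.2095]
eef_rot: [-0.676, 0.737, -0.001, 0.001]
contact_force: [-0.1, -0.4, -6.5]
opening: 0.154
```

```bash
python3 -c "
from h import *
go(.6586,-.068,.21,-95)"
```

```text
shift [-0.252 -0.237 -0.001] turn [-0.0009 -0.0004  0.0002] | [ 0.5812 -0.1372  0.2095] yaw -95.0 op 0.154 t 37.5 F [-0.1  -0.42 -6.52] M [ 0.042 -0.024  0.009]
```

play_rows(deltas=[[[1,-0.08,-0.08,0,0,0,0],[1,-0.16,-0.15,0,0,0,0],[1,-0.22,-0.21,0,0,0,0],[1,-0.252,-0.237,0,0,0,0],[1,-0.252,-0.237,0,0,0,0]]])

```text
clock: 38.12
tool_pos: [0.6585, -0.067, 0.2101]
eef_rot: [-0.676, 0.737, -0.001, 0.001]
contact_force: [-0.3, -0.4, -5.7]
opening: 0.155
```

play_rows(deltas=[[[1,0,0,0,0,0,0],[1,0,0,0,0,0,0],[1,0,0,0,0,0,0],[1,0,0,0,0,0,0],[1,0,0,0,0,0,0]]])

```text
clock: 38.75
tool_pos: [0.6584, -0.0672, 0.21]
eef_rot: [-0.676, 0.737, -0.001, 0.0]
contact_force: [-0.0, -0.2, -5.6]
opening: 0.15
```

```bash
python3 -c "
from h import *
go(.6586,-.068,.21,-95)
for n in('top','scene'): cv2.imwrite(f'pics/{n}3.png',vision.snapshot(n)[:,:,::-1])
print(proj(vision.camera_model('scene'),[.6586,-.068,.16]))"
```

```text
shift [ 0.003 -0.001  0.   ] turn [-0.0009 -0.0004  0.0007] | [ 0.6584 -0.0672  0.21  ] yaw -94.9 op 0.15 t 38.75 F [-0.04 -0.21 -5.55] M [0.019 0.029 0.036]
(np.float64(280.4674874431358), np.float64(193.2258286487011))
```

View pics/scene3.png

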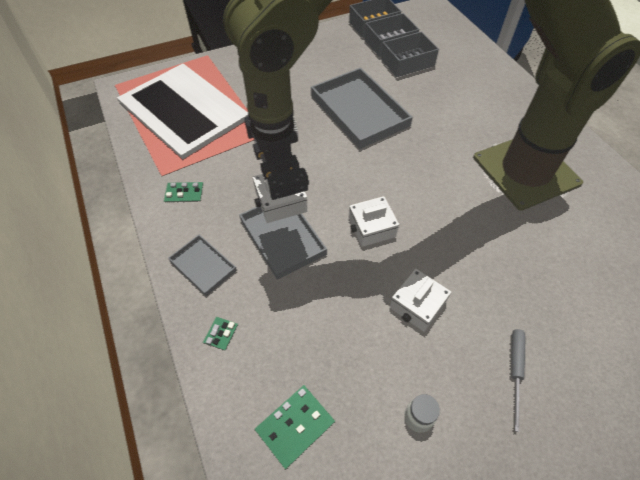

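View pics/top3.png

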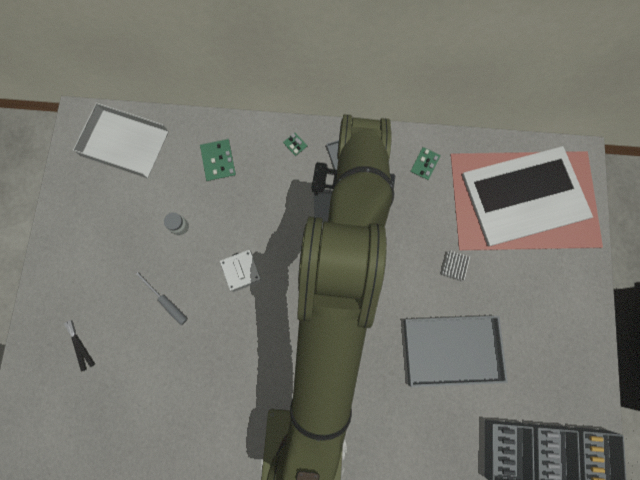

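In the scene view the case is held level at about (280,193), exactly where the tray middle projects at that height. The other two cases stand upright in place, and the bystanders are untouched. Handing in.

```bash
python3 -c "
from plant import r
print(r.finish_job())"
```

```text
the job is handed in; nothing more can be done
None
```

I judged the right-hand case to be the one that rattles and handed the job in with it held level and still over the middle tray, at 38.8 s of the 72 s allowed. The left-hand case was never picked up or tested; I ruled it out because the right-hand case already showed the loose part. No verdict was reported.

- **Right-hand case:** it gave knock-like moment spikes with the arm still. Its moment at level depended on which side it had last been tipped to. Going from +0.03 to -0.03 rad changed the moment by only about 0.05 N m the first time and 0.065 on a repeat.
- **Middle case:** it was steady at once, and the same change of tilt gave 0.16 N m. I put it back upright about 2 mm from where it stood.
- **Early doubt:** the first readings were noisy and pointed both ways. One flick showed no clear knocks, and I first read the moment change with the wrong sign. That is why I set the right-hand case down, tested the middle one, then repeated the test on the right-hand case.

**Last checks:**
- **Hold position:** the tool was within 1 mm of the target over the measured tray middle, at 0.210 m, so the case's centre is about 0.16 m above the bench.
- **Grip:** the gripper opening matched the rib and about 5.6 N hung from the wrist.
- **Other objects:** the pictures showed the other two cases upright in place, and the jar, heatsink and screwdriver where they started.

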